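# Post the spent stick batteries into the leaning safety canister

## Task

Take the two spent batteries (red bands) out of the charger and post them, one at a time, through the narrow neck of the leaning yellow canister, pushing each past the sprung flap so that it drops right inside and the flap shuts behind it before the next. Push gently without ramming the neck, leave the good battery (green band) in its pocket in the charger, and leave the other things on the bench alone.

Things in the scene. Friction and masses are not known exactly. Their poses are not given: they have to be found in the camera images.
- spent_a_mid (a point): Stick battery, a black cylinder 26 mm in diameter and 120 mm long, about 200 g, with a wide RED band and a brass contact on its top end. It stands loosely in one of the charger's three pockets (which one varies). This point is its centre, half-way along; its z axis runs along the battery towards the top (contact) end. Red means spent.
- spent_b_mid (a point): Stick battery, a black cylinder 26 mm in diameter and 120 mm long, about 200 g, with a wide RED band and a brass contact on its top end. It stands loosely in one of the charger's three pockets (which one varies). This point is its centre, half-way along; its z axis runs along the battery towards the top (contact) end. Red means spent. Same as the other red one.
- good_mid (a point): Stick battery, a black cylinder 26 mm in diameter and 120 mm long, about 200 g, with a wide GREEN band and a brass contact on its top end. It stands loosely in one of the charger's three pockets (which one varies). This point is its centre, half-way along; its z axis runs along the battery towards the top (contact) end. Green means still good; it stays in its pocket.
- charger: Charger: fixed grey block on a black base on the worktop, tilted 38 degrees from vertical (towards its own -x; compass direction varies). 50 mm (its x) x 140 (its y) x 58 (its z). Origin at the centre of its underside, 24 mm above the worktop; z along the pockets. Three round pockets 29 mm wide at y = -46, 0, +46 mm, floor at z = 10; the batteries stand 72 mm out of its top.
- canister: Yellow canister, fixed, leaning 35 degrees from vertical in a dark stand (direction varies). Origin: centre of its underside; z along its axis to the mouth; it leans towards its -x. Body 124 mm wide to z = 145 mm, shoulder to 172, neck (39 wide) to the mouth at 197. Inner floor at z = 6; inside 116 wide, slick (friction about 0.1), room for two batteries side by side.
- mouth (a point): Centre of the canister's round mouth (black lip), 197 mm up its axis, about 209 mm above the worktop. Axes as the canister's: z points out of the mouth along the neck. The bore is straight, round and 30 mm wide, 26 mm long; a sprung flap lies across it 31 mm inside the mouth.
- flap (a joint): Sprung flap below the neck: 0 shut, up to 1.5 rad swung down inside. 34 mm long, hinged on the neck's +x side. It takes about 5 N of push along the bore; a battery let go above it just rests on it. Push the battery's lower end at least 65 mm past the mouth to pass the flap's edge; let go then, it slides in by its weight and the flap shuts.
- nail_jar: Bystander, loose: glass jar with a grey lid, 71 mm wide, 102 high mm. Origin at the centre of its underside. Leave it alone.
- glue_bottle: Bystander, loose: white glue bottle with an orange nozzle, 60 mm wide, 183 high mm. Origin at the centre of its underside. Leave it alone.
- masking_tape: Bystander, loose: roll of masking tape lying flat, 96 mm wide, 25 high mm. Origin at the centre of its underside. Leave it alone.
- cork_block: Bystander, loose: cork sanding block, 60x105x30 mm. Origin at the centre of its underside. Leave it alone.

How it is judged:
On the way:
1. one spent battery is right inside the canister and the flap is shut again, while the other has not yet been put to the neck (value of joint flap below 0.12 rad and ((z of spent_a_mid in the frame of canister between 0.02 and 0.105 m and x of spent_a_mid in the frame of canister between -0.056 and 0.056 m and y of spent_a_mid in the frame of canister between -0.056 and 0.056 m and not (z of spent_b_mid in the frame of canister between 0.02 and 0.105 m and x of spent_b_mid in the frame of canister between -0.056 and 0.056 m and y of spent_b_mid in the frame of canister between -0.056 and 0.056 m) and distance between spent_b_mid and mouth above 0.075 m) or (z of spent_b_mid in the frame of canister between 0.02 and 0.105 m and x of spent_b_mid in the frame of canister between -0.056 and 0.056 m and y of spent_b_mid in the frame of canister between -0.056 and 0.056 m and not (z of spent_a_mid in the frame of canister between 0.02 and 0.105 m and x of spent_a_mid in the frame of canister between -0.056 and 0.056 m and y of spent_a_mid in the frame of canister between -0.056 and 0.056 m) and distance between spent_a_mid and mouth above 0.075 m))), for 0.15 s.
At the end, for the whole second after the job is handed in: both red-banded batteries lie at rest wholly inside the canister below its flap (centres 20 to 105 mm above its underside along its axis), the flap is shut (within 0.12 rad), and the green-banded battery stands in the charger, moved less than 20 mm and within 0.2 rad of its pocket's axis (z of spent_a_mid in the frame of canister between 0.02 and 0.105 m and x of spent_a_mid in the frame of canister between -0.056 and 0.056 m and y of spent_a_mid in the frame of canister between -0.056 and 0.056 m and z of spent_b_mid in the frame of canister between 0.02 and 0.105 m and x of spent_b_mid in the frame of canister between -0.056 and 0.056 m and y of spent_b_mid in the frame of canister between -0.056 and 0.056 m and value of joint flap below 0.12 rad and distance of good_mid from where it was at the start of the episode below 0.02 m and angle between the z axis of good_mid and the z axis of charger, either way round below 0.2 rad and linear speed of each of spent_a, spent_b below 0.03 m/s); the robot touches nothing.
It fails at once if the canister is pushed with more than 30 N by the fingers or by a battery that stands at or in the neck (one that drops inside may knock) (contact force between the fingers and canister above 30 N or (contact force between spent_a and canister above 30 N and distance between spent_a_mid and mouth below 0.075 m) or (contact force between spent_b and canister above 30 N and distance between spent_b_mid and mouth below 0.075 m)).
It fails at once if one of the other things on the bench moved more than 30 mm (distance of any of nail_jar, glue_bottle, masking_tape, cork_block from where it was at the start of the episode above 0.03 m).
It also fails if it takes over 67 s, if anything falls off the work surface, if the arm or the gripper's body presses on something with over 40 N, if the wrist force passes 120 N, or if a joint passes its speed limit or range.

## Robot

A 6-joint arm with a two-finger parallel gripper is mounted at the origin on the work surface; the furniture and walls round the work are solid. World frame = base frame: x ahead of the robot, y to its left, z up, the work surface at z = 0. Lengths are in m, angles in rad, forces in N, time in s.
With the tool pointing down it reaches from about 0.275 to 0.75 m from the base axis. Payload 10.2 kg.
Tool frame: the origin (TCP) lies at the centre of the arm's flange, where the gripper is bolted on; the fingertips stand 173 mm ahead of it and the grasp point (between the pads) lies grip_point_offset ahead of it (grip_point_offset is the distance from the TCP to the grasp point, in m); z points along the fingers, y is the line along which they close (so a half turn about z gives the same grasp; the last joint's range is limited). The gripper opens to 85 mm and grips with 20 to 120 N. Pads are 22 mm wide; open, the fingers measure 114 mm over their backs; the gripper's body (76 mm by 85 mm) begins 54 mm behind the grasp point. The pads swing forward as they close: fully open they stand 13 mm farther back than shut.
Start: joints at [-1.516, 0.313, 1.498, -0, 1.331, -0.223], TCP at [0.144, -0.505, 0.405] pointing down, gripper open.
Joint ranges: [-2.94, 2.94], [-0.97, 2.17], [0.19, 2.56], [-1.23, 4.37], [0.02, 3.11], [-2.88, 2.88]. Speed limits (rad/s): [2.39, 2.39, 3.01, 3.14, 3.14, 3.14].

## Interface

Orientations are given as a unit quaternion [x, y, z, w].
In Python, from rig import read_state, read_camera, job_done, grip_point_offset gives the robot as it stands.
- The arm moves only by the tool send_rows, never from a script. Its argument "series" is a list of rows, each a list of 7 numbers: the shift along the tool's x, y, z in units of 50 mm (1.0 is 50 mm), then the turn, a rotation vector about the tool's x, y, z in units of 8 degrees (1.0 is 8 degrees), then the closure, from -1 (fully open) to 1 (shut), so that 0 is half open. In form: [[dx, dy, dz, wx, wy, wz, gripper], ...]. A call has 1 to 20 rows; each row shifts and turns the commanded pose from where the row before left it, along the tool's axes as they then stand; what a row does not reach is not made up. A row lasts 1/10 s, in which the tool goes at most 50 mm and 8.59 degrees, less where a joint would pass 70% of its speed; a pose out of reach is approached as far as the arm can. A call is refused whole if a number of a shift passes 1 or a number of a turn 1, either way. A call with a gripper value outside its range is refused whole. The fingers move at their own pace and stop on an object; the grip force is fixed at half the most. Time passes only in rows, so rows that do not move let the fingers close. It gives the time, the measured TCP pose, the force, the opening and the grip force at its end, in the units of the state.
- read_state(): the state, without advancing time (a new reading comes with each control period).
- read_camera(name): name is "scene" or "side" or "wrist"; returns a dict with "color" (480x640x3 uint8, blue, green, red), "intrinsics" (3x3 intrinsics, pixels), "origin" and "orientation" of the camera in the world; the wrist camera has in their place "T_tool_cam" (4x4, takes a point from camera to tool coordinates, whose origin is the TCP and whose axes are the flange's). Camera axes: x right, y down, z forward; pixel columns grow to the right and rows downward; lengths in m; the calibration is good to about 2 mm. A picture is of the moment at which its call begins: read the wrist's pose just before it. There is no depth.
- job_done(): hands the job in; it is judged then, once.
The state is a dict: "t": time; "joint_pos": joint angles; "joint_vel": joint speeds; "effort": joint torques, N m; "tcp_pos": TCP position; "orientation": TCP orientation; "wrist_force": force on the tool from outside, world axes, zero at the start; "wrist_torque": the same for the moment, N m; "grip_width": finger opening in m; "grip_force": force on a finger pad.
Only numpy, scipy, OpenCV 4.12 (cv2) and the standard library are available. Lean on these libraries where they do the work, as an engineer would, in place of code of your own. Each camera call takes 0.05 s, during which the arm holds its last target. There are 200 camera calls.

## Working session

There is one attempt and no reset: what is moved stays moved. The work goes in short steps, Python scripts to look and compute and a tool call to move; the robot and the scene stay as the last step left them, time stands still between calls to the robot, and variables do not carry over. Pictures are saved under pics/ and viewed, at most 10 in all, crops included, and the job is handed in when it is done.

Besides the shell and the picture viewer there is one more tool, called after "Emit:" by a JSON object that holds its "name" and its "arguments". send_rows: Moves the arm, as the interface text tells. Its arguments: {"type":"object","properties":{"series":{"type":"array"}},"required":["series"]}

```bash
mkdir -p pics && ls
python3 - <<'E'
from rig import *
import cv2,numpy as np
s=read_state(); print({k:np.round(v,3) for k,v in s.items()}, grip_point_offset)
for n in("scene","side"):
    c=read_camera(n); cv2.imwrite(f"pics/{n}0.png",c["color"]); print(n,c["intrinsics"],c["origin"],c["orientation"])
c=read_camera("wrist"); print(c["T_tool_cam"],c["intrinsics"])
E
```

```text
pics
{'t': np.float64(0.0), 'joint_pos': array([-1.516,  0.313,  1.498,  0.   ,  1.331, -0.223]), 'joint_vel': array([-0.001, -0.   ,  0.001,  0.001,  0.   ,  0.   ]), 'effort': array([ 0.0000e+00, -4.1227e+01, -2.5974e+01, -0.0000e+00,  4.0000e-03,
       -0.0000e+00]), 'tcp_pos': array([ 0.144, -0.505,  0.404]), 'orientation': array([ 0.99 ,  0.138,  0.   , -0.001]), 'wrist_force': array([-0.376,  0.41 , -0.251]), 'wrist_torque': array([ 0.007,  0.021, -0.012]), 'grip_force': np.float64(0.0), 'grip_width': np.float64(0.085)} 0.1547
scene [[549.01324297   0.         329.2479164 ]
 [  0.         549.01324297 245.03152386]
 [  0.           0.           1.        ]] [ 1.22471526 -0.28397112  1.22152146] [ 0.74574599  0.58677651 -0.19213155 -0.25028326]
side [[567.32474026   0.         318.7423564 ]
 [  0.         567.32474026 235.08000124]
 [  0.           0.           1.        ]] [0.14626565 0.39090661 1.19387596] [-0.27146002  0.9255111  -0.25386963  0.07272469]
[[ 8.24634342e-04 -9.61298145e-01 -2.75508978e-01  7.09636063e-02]
 [ 9.99998686e-01  1.17732565e-03 -1.11476479e-03  2.44088539e-05]
 [ 1.39598511e-03 -2.75507697e-01  9.61297852e-01  3.00783040e-02]
 [ 0.00000000e+00  0.00000000e+00  0.00000000e+00  1.00000000e+00]] [[336.1811849    0.         319.42192405]
 [  0.         336.1811849  240.39155635]
 [  0.           0.           1.        ]]
```

View pics/scene0.png

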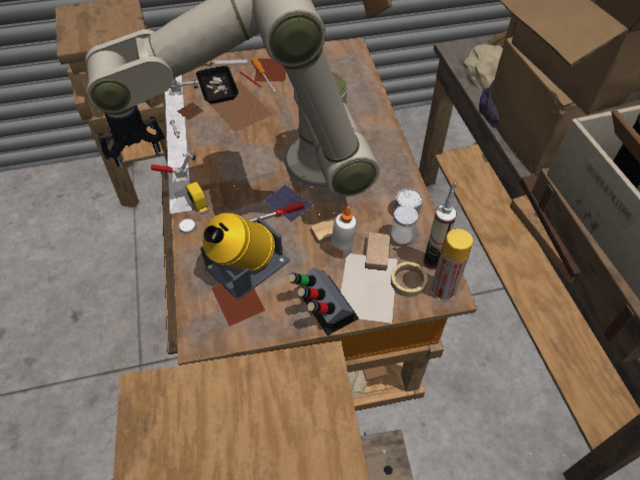

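View pics/side0.png

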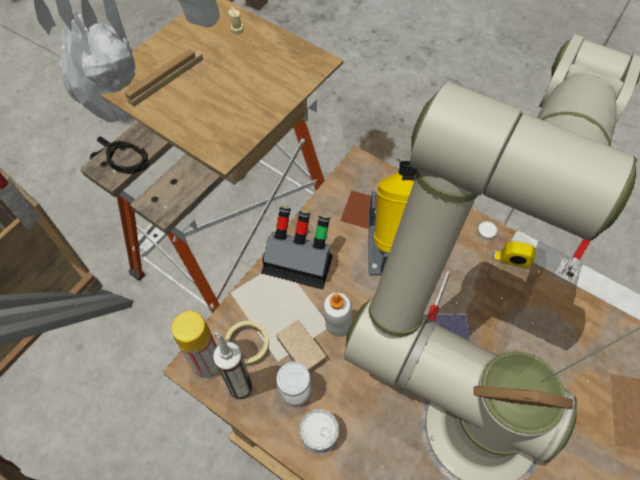

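Scene view: canister near (238,245), its mouth at about (213,233), and the charger with green at (304,280) and reds at (316,294) and (325,307). Side view: reds at (283,222) and (302,227), green at (321,231), mouth at about (407,170), partly hidden behind the arm.

```bash
cat > h.py <<'E'
from rig import *
import cv2,numpy as np
from scipy.spatial.transform import Rotation as R
def ray(c,uv):
    K=c["intrinsics"]; d=np.linalg.inv(K)@np.array([uv[0],uv[1],1.])
    if "T_tool_cam" in c:
        T=c["Tw"]; Rm=T[:3,:3]; o=T[:3,3]
    else: Rm=R.from_quat(c["orientation"]).as_matrix(); o=np.array(c["origin"])
    d=Rm@d; return o,d/np.linalg.norm(d)
def tri(c1,p1,c2,p2):
    o1,d1=ray(c1,p1);o2,d2=ray(c2,p2)
    A=np.stack([d1,-d2],1); t=np.linalg.lstsq(A,o2-o1,rcond=None)[0]
    a=o1+t[0]*d1;b=o2+t[1]*d2; return (a+b)/2,np.linalg.norm(a-b)
def wrist():
    s=read_state();c=read_camera("wrist");T=np.eye(4);T[:3,:3]=R.from_quat(s["orientation"]).as_matrix();T[:3,3]=s["tcp_pos"]
    c["Tw"]=T@c["T_tool_cam"];return c
def proj(c,P):
    if "T_tool_cam" in c: Rm=c["Tw"][:3,:3];o=c["Tw"][:3,3]
    else: Rm=R.from_quat(c["orientation"]).as_matrix(); o=np.array(c["origin"])
    q=c["intrinsics"]@(Rm.T@(np.array(P)-o)); return q[:2]/q[2]
def blobs(img,lo,hi,roi,amin=15):
    x0,y0,x1,y1=roi;h=cv2.cvtColor(img,cv2.COLOR_BGR2HSV)[y0:y1,x0:x1]
    lo=np.array(lo);hi=np.array(hi)
    hh=h.copy();hh[...,0]=(hh[...,0].astype(int)+10)%180  # hue shifted by 10 so red is contiguous
    m=cv2.inRange(hh,lo,hi);n,l,st,ce=cv2.connectedComponentsWithStats(m)
    return [(st[i,4],ce[i]+[x0,y0]) for i in range(1,n) if st[i,4]>=amin],m
E
python3 - <<'E'
from h import *
np.set_printoptions(precision=4,suppress=True)
a=read_camera("scene");b=read_camera("side")
for n,c,roi in(("sc",a,(280,260,350,330)),("si",b,(265,195,340,255))):
    print(n,"red",blobs(c["color"],(0,150,80),(17,255,255),roi)[0],"green",blobs(c["color"],(55,120,50),(100,255,255),roi)[0])
for n,c,roi in(("sc",a,(190,200,285,280)),("si",b,(360,150,425,265))):
    bl,m=blobs(c["color"],(28,150,80),(45,255,255),roi,100)
    print(n,"yellow",bl)
x=cv2.resize(a["color"][195:345,185:365],None,fx=4.4,fy=4,interpolation=3)
i1=cv2.resize(a["color"][200:330,190:350],(800,650))[:, :]
c1=cv2.resize(a["color"][205:275,195:285],(400,311));c2=cv2.resize(a["color"][265:335,280:370],(400,311))
c3=cv2.resize(b["color"][155:225,365:455],(400,289));c4=cv2.resize(b["color"][195:265,260:350],(400,289))
cv2.imwrite("pics/q.png",np.vstack([np.hstack([c1,c2]),np.hstack([c3,c4])]))
E
```

```text
sc red [(np.int32(69), array([313.7246, 292.9855])), (np.int32(72), array([323.25  , 307.3472]))] green [(np.int32(74), array([304.0946, 279.6081]))]
si red [(np.int32(132), array([282.1742, 222.9621])), (np.int32(146), array([301.3767, 227.4863]))] green [(np.int32(136), array([321.0074, 232.3235]))]
sc yellow [(np.int32(119), array([200.4286, 204.5462])), (np.int32(2678), array([240.2674, 241.3715]))]
si yellow [(np.int32(1910), array([390.1047, 208.5126]))]
```

View pics/q.png

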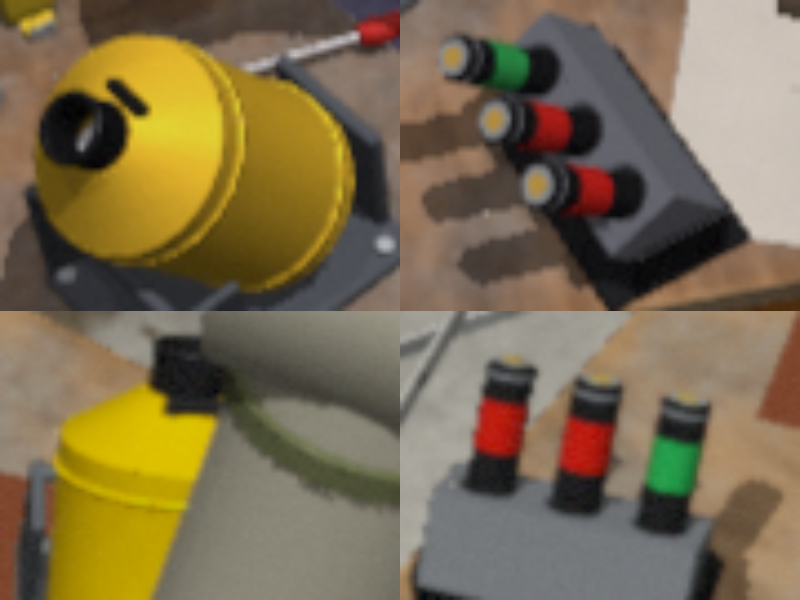

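The composite shows the lip at scene ≈(213,234) and side ≈(407,162). The brass tops are at scene (292,278), (301.4,292.4), (311.5,306.6) and side (325,216.5), (305,211.7), (286,207), in the order green, red1, red2.

Run:
```python
from h import *
np.set_printoptions(precision=4,suppress=True)
a=read_camera("scene");b=read_camera("side")
tops=[tri(a,p,b,q) for p,q in [((291.9,277.8),(324.8,216.3)),((301.4,292.4),(305,211.6)),((311.5,306.6),(286,206.8))]]
bands=[tri(a,p,b,q) for p,q in [((304.1,279.6),(321,232.3)),((313.7,293),(301.4,227.5)),((323.25,307.35),(282.2,223))]]
for t,k in zip(tops,bands): print(t,k,(t[0]-k[0])/np.linalg.norm(t[0]-k[0]))
y=tops[2][0]-tops[0][0]; print("len",np.linalg.norm(y)); 
print("mouth",tri(a,(213,234),b,(407.3,162)))
# yellow body axis: PCA lines in the scene
bl,m=blobs(a["color"],(28,150,80),(45,255,255),(190,210,285,280),100)
# shoulder rim / bottom: scene body bottom centre approx; ring
```

```text
(array([ 0.5013, -0.1924,  0.1219]), np.float64(0.0029939976601561055)) (array([ 0.495 , -0.1638,  0.0961]), np.float64(0.006985622606068007)) [ 0.1595 -0.732   0.6624]
(array([ 0.5459, -0.179 ,  0.121 ]), np.float64(0.0036875668217486264)) (array([ 0.5388, -0.1498,  0.0974]), np.float64(0.007168627343930613)) [ 0.1865 -0.7643  0.6173]
(array([ 0.5891, -0.1652,  0.1222]), np.float64(0.005409978449964982)) (array([ 0.5824, -0.1365,  0.0967]), np.float64(0.007087858582739803)) [ 0.1729 -0.736   0.6546]
len 0.09198188222895304
mouth (array([ 0.3961, -0.3561,  0.2121]), np.float64(0.007728389304950794))
```

```bash
cat >> h.py <<'E'
def frame(x,z):
    z=np.array(z)/np.linalg.norm(z);x=np.array(x)-np.dot(x,z)*z;x/=np.linalg.norm(x)
    return np.stack([x,np.cross(z,x),z],1)
def tgt(grip,Rm):   # TCP pose putting the grasp point at grip
    T=np.eye(4);T[:3,:3]=Rm;T[:3,3]=np.array(grip)-grip_point_offset*Rm[:,2];return T
def cur():
    s=read_state();T=np.eye(4);T[:3,:3]=R.from_quat(s["orientation"]).as_matrix();T[:3,3]=s["tcp_pos"];return T
def rows(T0,T1,n):
    D=np.linalg.inv(T0)@T1;w=R.from_matrix(D[:3,:3]).as_rotvec()/n
    S=sum(R.from_rotvec(w*i).as_matrix() for i in range(n));v=np.linalg.solve(S,D[:3,3])
    r=np.r_[v/.05,np.degrees(w)/8];print(n,"rows of",np.round(r,3).tolist(),"mm",np.linalg.norm(v)*1000);return r
CA=np.array([.182,-.588,.788]);RC=frame([.955,.296,0],-CA)
E
python3 - <<'E'
from h import *
np.set_printoptions(precision=4,suppress=True)
a=read_camera("scene");b=read_camera("side")
m=np.array([.396,-.356,.209])
for az in range(-140,-39,10):
    u=np.r_[np.sin(np.radians(35))*np.array([np.cos(np.radians(az)),np.sin(np.radians(az))]),np.cos(np.radians(35))]
    p0=proj(a,m);p=proj(a,m-.197*u); q=proj(b,m);q1=proj(b,m-.197*u);print(az,p0,p,q,q1)
rows(cur(),tgt([.40,-.40,.36],RC),12)
E
```

```text
-140 [211.7966 233.9356] [255.5117 294.9486] [405.6178 163.9409] [350.6066 209.9332]
-130 [211.7966 233.9356] [260.1158 289.2387] [405.6178 163.9409] [352.5965 216.6694]
-120 [211.7966 233.9356] [263.4799 283.1023] [405.6178 163.9409] [355.9792 223.1396]
-110 [211.7966 233.9356] [265.5267 276.7432] [405.6178 163.9409] [360.6742 229.13  ]
-100 [211.7966 233.9356] [266.2252 270.3626] [405.6178 163.9409] [366.5525 234.4355]
-90 [211.7966 233.9356] [265.5876 264.1529] [405.6178 163.9409] [373.438  238.8681]
-80 [211.7966 233.9356] [263.6645 258.2921] [405.6178 163.9409] [381.1123 242.2666]
-70 [211.7966 233.9356] [260.5405 252.9403] [405.6178 163.9409] [389.3226 244.5045]
-60 [211.7966 233.9356] [256.3282 248.2367] [405.6178 163.9409] [397.7914 245.4975]
-50 [211.7966 233.9356] [251.1635 244.2986] [405.6178 163.9409] [406.2288 245.2078]
-40 [211.7966 233.9356] [245.2008 241.2205] [405.6178 163.9409] [414.3456 243.6469]
12 rows of [0.46, 0.07, -0.16, 0.396, -0.004, -0.013] mm 24.618762691131874
```

Emit:
{"name": "send_rows", "arguments": {"series": [[0.46,0.07,-0.16,0.396,-0.004,-0.013,-1],[0.46,0.07,-0.16,0.396,-0.004,-0.013,-1],[0.46,0.07,-0.16,0.396,-0.004,-0.013,-1],[0.46,0.07,-0.16,0.396,-0.004,-0.013,-1],[0.46,0.07,-0.16,0.396,-0.004,-0.013,-1],[0.46,0.07,-0.16,0.396,-0.004,-0.013,-1],[0.46,0.07,-0.16,0.396,-0.004,-0.013,-1],[0.46,0.07,-0.16,0.396,-0.004,-0.013,-1],[0.46,0.07,-0.16,0.396,-0.004,-0.013,-1],[0.46,0.07,-0.16,0.396,-0.004,-0.013,-1],[0.46,0.07,-0.16,0.396,-0.004,-0.013,-1],[0.46,0.07,-0.16,0.396,-0.004,-0.013,-1],[0,0,0,0,0,0,-1],[0,0,0,0,0,0,-1]]}}

```text
t: 1.85
tcp_pos: [0.4281, -0.4913, 0.4814]
orientation: [0.935, 0.142, -0.049, -0.322]
wrist_force: [0.5, -0.2, 0.3]
grip_width: 0.0853
grip_force: 0.0
```

Run:
```python
from h import *
np.set_printoptions(precision=4,suppress=True)
T=cur();print(T,"\n",T[:3,3]+T[:3,2]*grip_point_offset)
c=wrist();cv2.imwrite("pics/w1.png",c["color"]);print(proj(c,[.396,-.356,.209]),proj(c,[.501,-.192,.122]),proj(c,[.589,-.165,.122]))
rows(T,tgt(np.array([.5905,-.167,.126])+.06*CA,RC),12)
```

```text
[[ 0.9552  0.2335 -0.182   0.4281]
 [ 0.296  -0.7525  0.5883 -0.4913]
 [ 0.0005 -0.6158 -0.7879  0.4814]
 [ 0.      0.      0.      1.    ]] 
 [ 0.3999 -0.4003  0.3595]
[391.3722 221.9411] [332.0815  62.7009] [333.2964 -35.1902]
12 rows of [0.418, 0.021, 0.378, -0.0, -0.0, 0.0] mm 28.20060925644848
```

View pics/w1.png

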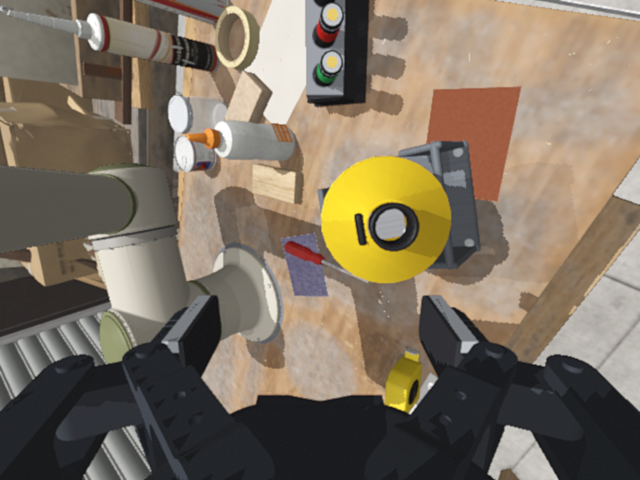

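The wrist view shows the lip centred at about (393,226), the grey flap shut inside it, the yellow shoulder outline centred near (387,219), and the green battery top at (331,64), close to its prediction. Next I fit the mouth position and lean.

Run:
```python
from h import *
from scipy.optimize import minimize_scalar
np.set_printoptions(precision=4,suppress=True)
c=wrist();im=c["color"]
bl,m=blobs(im,(28,120,60),(45,255,255),(310,145,460,290),300)
cs=max(cv2.findContours(m,cv2.RETR_EXTERNAL,cv2.CHAIN_APPROX_NONE)[0],key=cv2.contourArea)
e=cv2.fitEllipse(cv2.convexHull(cs));yc=np.array(e[0])+[310,145];print("yellow",yc,e[1:])
g=im[195:260,362:425].max(2);d=((g<70)*255).astype(np.uint8)
cs=[k for k in cv2.findContours(d,cv2.RETR_EXTERNAL,cv2.CHAIN_APPROX_NONE)[0]]
k=max(cs,key=cv2.contourArea);e2=cv2.fitEllipse(cv2.convexHull(k));lc=np.array(e2[0])+[362,195];print("lip outer",lc,e2[1:])
g2=((g>100)*255).astype(np.uint8);h=np.zeros_like(g2);cv2.fillPoly(h,[cv2.convexHull(k)],255);g2&=cv2.erode(h,np.ones((7,7)))
n,l,st,ce=cv2.connectedComponentsWithStats(g2);print("inner",[(s[4],q+[362,195]) for s,q in zip(st[1:],ce[1:]) if s[4]>20])
o,dd=ray(c,lc);M=o+dd*(.2094-o[2])/dd[2];print("M",M)
U=lambda az:np.r_[np.sin(np.radians(35))*np.cos(np.radians(az)),np.sin(np.radians(35))*np.sin(np.radians(az)),np.cos(np.radians(35))]
# silhouette circle at z=145
def f(az):
    u=U(az);F=frame([1,0,0],u);C=M-.052*u
    ring=np.array([proj(c,C+.062*(F[:,0]*np.cos(t)+F[:,1]*np.sin(t))) for t in np.linspace(0,6.28,40)],np.float32)
    return np.linalg.norm(np.array(cv2.fitEllipse(ring)[0])-yc)
s=minimize_scalar(f,bounds=(-120,-20),method="bounded");print("az",s.x,s.fun,U(s.x))
```

```text
yellow [385.7369 218.7233] ((127.36787414550781, 130.5644989013672), 80.64099884033203)
lip outer [393.6621 225.5158] ((47.278343200683594, 49.79057693481445), 103.2994155883789)
inner [(np.int32(785), array([390.9873, 224.0102]))]
M [ 0.3937 -0.359   0.2094]
az -59.02904908619565 0.6861932196556655 [ 0.2952 -0.4918  0.8192]
```

Emit:
{"name": "send_rows", "arguments": {"series": [[0.418,0.021,0.378,0,0,0,-1],[0.418,0.021,0.378,0,0,0,-1],[0.418,0.021,0.378,0,0,0,-1],[0.418,0.021,0.378,0,0,0,-1],[0.418,0.021,0.378,0,0,0,-1],[0.418,0.021,0.378,0,0,0,-1],[0.418,0.021,0.378,0,0,0,-1],[0.418,0.021,0.378,0,0,0,-1],[0.418,0.021,0.378,0,0,0,-1],[0.418,0.021,0.378,0,0,0,-1],[0.418,0.021,0.378,0,0,0,-1],[0.418,0.021,0.378,0,0,0,-1],[0,0,0,0,0,0,-1],[0,0,0,0,0,0,-1]]}}

```text
t: 3.35
tcp_pos: [0.6288, -0.2935, 0.2962]
orientation: [0.935, 0.141, -0.048, -0.322]
wrist_force: [0.3, 0.2, 0.8]
grip_width: 0.0853
grip_force: 0.0
```

Run:
```python
from h import *
np.set_printoptions(precision=4,suppress=True)
T=cur();print(T,"\n",T[:3,3]+T[:3,2]*grip_point_offset)
c=wrist();cv2.imwrite("pics/w2.png",c["color"])
for P in ([.5905,-.167,.126],[.546,-.18,.126],[.502,-.193,.126]): print(proj(c,P))
```

```text
[[ 0.9553  0.2333 -0.1815  0.6288]
 [ 0.2955 -0.7528  0.5882 -0.2935]
 [ 0.0006 -0.6155 -0.7881  0.2962]
 [ 0.      0.      0.      1.    ]] 
 [ 0.6007 -0.2025  0.1742]
[321.4787 268.3147]
[320.3456 337.4812]
[319.5218 397.9887]
```

View pics/w2.png

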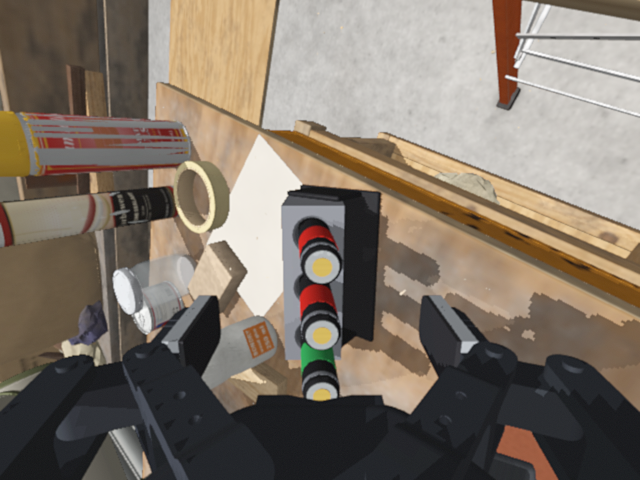

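Battery tops are at (322,266), (321,334) and (321,397), within 3 px of prediction. I check the glue bottle clearance and compute the advance.

Run:
```python
from h import *
np.set_printoptions(precision=4,suppress=True)
a=read_camera("scene");b=read_camera("side")
print("nozzle",tri(a,(347,210),b,(337,297)))
rows(cur(),tgt(np.array([.5910,-.167,.126])-.020*CA,RC),6)
```

```text
nozzle (array([ 0.3645, -0.0209,  0.1686]), np.float64(0.002190976432825286))
6 rows of [0.005, 0.002, 0.272, 0.001, -0.003, -0.001] mm 13.606746262007599
```

Emit:
{"name": "send_rows", "arguments": {"series": [[0.005,0,0.272,0,0,0,-1],[0.005,0,0.272,0,0,0,-1],[0.005,0,0.272,0,0,0,-1],[0.005,0,0.272,0,0,0,-1],[0.005,0,0.272,0,0,0,-1],[0.005,0,0.272,0,0,0,-1],[0,0,0,0,0,0,-1],[0,0,0,0,0,0,1],[0,0,0,0,0,0,1],[0,0,0,0,0,0,1],[0,0,0,0,0,0,1],[0,0,0,0,0,0,1],[0,0,0,0,0,0,1],[0,0,0,0,0,0,1],[0,0,0,0,0,0,1]]}}

```text
t: 5.0
tcp_pos: [0.616, -0.2444, 0.2325]
orientation: [0.935, 0.142, -0.048, -0.323]
wrist_force: [-1.4, 1.7, 5.8]
grip_width: 0.0247
grip_force: 58.0
```

Emit:
{"name": "send_rows", "arguments": {"series": [[0,0,-0.2,0,0,0,1],[0,0,-0.3,0,0,0,1],[0,0,-0.4,0,0,0,1],[0,0,-0.4,0,0,0,1],[0,0,-0.4,0,0,0,1],[0,0,-0.4,0,0,0,1],[0,0,-0.3,0,0,0,1],[0,0,0,0,0,0,1],[0,0,0,0,0,0,1]]}}

```text
t: 5.9
tcp_pos: [0.6376, -0.3152, 0.3253]
orientation: [0.935, 0.141, -0.049, -0.322]
wrist_force: [0.0, 0.4, -2.7]
grip_width: 0.0247
grip_force: 58.8
```

```bash
cat >> h.py <<'E'
U=np.array([.2952,-.4918,.8192]);M=np.array([.3937,-.3590,.2094]);RM=frame([.955,.296,0],-U)
E
python3 - <<'E'
from h import *
np.set_printoptions(precision=4,suppress=True)
c=wrist();cv2.imwrite("pics/w3.png",c["color"]);T=cur();print(T)
b=read_camera("scene");cv2.imwrite("pics/s3.png",b["color"])
rows(T,tgt(M+.14*U,RM),12)
cv2.imwrite("pics/w3c.png",np.hstack([c["color"][150:480,200:440],cv2.resize(b["color"][180:345,190:370],(360,330))]))
E
```

```text
[[ 0.9553  0.2327 -0.1825  0.6376]
 [ 0.2958 -0.7521  0.589  -0.3149]
 [-0.0002 -0.6166 -0.7872  0.325 ]
 [ 0.      0.      0.      1.    ]]
12 rows of [-0.362, 0.057, -0.279, -0.04, -0.082, 0.003] mm 23.021382145726665
```

View pics/w3c.png

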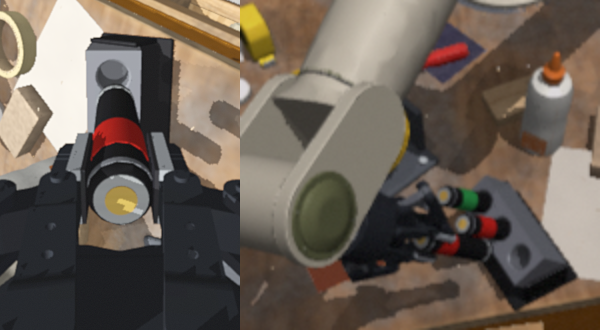

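The red battery is out and held close to straight; the middle red and the green are still in their pockets.

Emit:
{"name": "send_rows", "arguments": {"series": [[-0.362,0.057,-0.279,-0.04,-0.082,0.003,1],[-0.362,0.057,-0.279,-0.04,-0.082,0.003,1],[-0.362,0.057,-0.279,-0.04,-0.082,0.003,1],[-0.362,0.057,-0.279,-0.04,-0.082,0.003,1],[-0.362,0.057,-0.279,-0.04,-0.082,0.003,1],[-0.362,0.057,-0.279,-0.04,-0.082,0.003,1],[-0.362,0.057,-0.279,-0.04,-0.082,0.003,1],[-0.362,0.057,-0.279,-0.04,-0.082,0.003,1],[-0.362,0.057,-0.279,-0.04,-0.082,0.003,1],[-0.362,0.057,-0.279,-0.04,-0.082,0.003,1],[-0.362,0.057,-0.279,-0.04,-0.082,0.003,1],[-0.362,0.057,-0.279,-0.04,-0.082,0.003,1],[0,0,0,0,0,0,1],[0,0,0,0,0,0,1]]}}

```text
t: 7.4
tcp_pos: [0.4794, -0.5048, 0.4517]
orientation: [0.94, 0.162, -0.108, -0.28]
wrist_force: [0.4, -0.2, -1.9]
grip_width: 0.0245
grip_force: 58.8
```

Run:
```python
from h import *
np.set_printoptions(precision=4,suppress=True)
c=wrist();T=cur();print(T)
for z in(.1347,.2547):print(proj(c,T[:3,3]+T[:3,2]*z))
print("mouth",proj(c,M),"mouth-.052",proj(c,M-.052*U))
rows(T,tgt(M+.14*U,RM),1)
cv2.imwrite("pics/w4.png",cv2.resize(c["color"][130:400,180:460],(800,771))[:600])
```

```text
[[ 0.9239  0.2442 -0.2946  0.48  ]
 [ 0.3657 -0.7902  0.4918 -0.5043]
 [-0.1127 -0.5621 -0.8194  0.4514]
 [ 0.      0.      0.      1.    ]]
[320.3074 347.9966]
[319.9972 248.1931]
mouth [320.0477 232.6377] mouth-.052 [319.9752 219.0242]
1 rows of [0.017, 0.003, 0.009, 0.002, -0.004, -0.005] mm 0.984073256094425
```

View pics/w4.png

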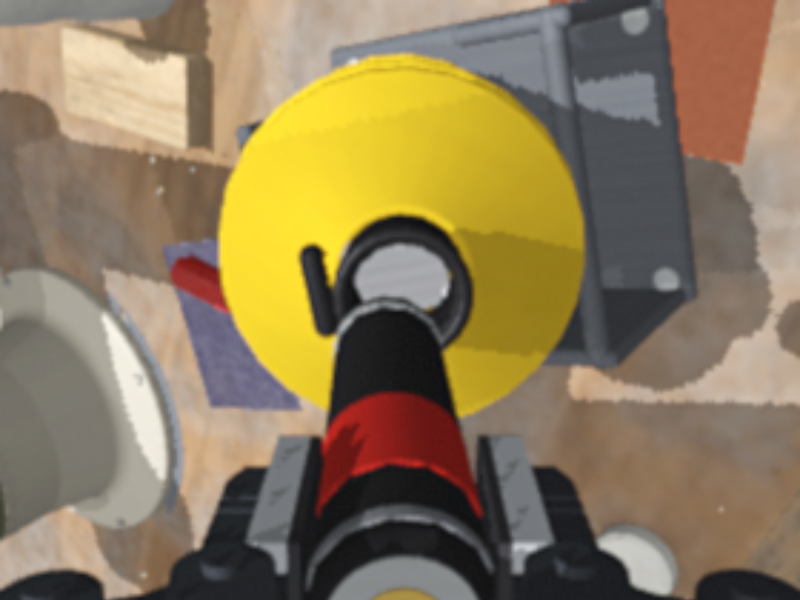

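The lip is centred at about (321.3,228.6), a little off the predicted (320,232.6). The battery's lower end is centred near column 316 with its upper edge at row 234, so I measure the offset more closely.

Run:
```python
from h import *
np.set_printoptions(precision=2,suppress=True)
c=wrist();T=cur();im=c["color"];h=cv2.cvtColor(im,cv2.COLOR_BGR2HSV)
yel=(h[...,0]>15)&(h[...,0]<36)&(h[...,1]>110)&(h[...,2]>60)
for r in range(247,276,4):
    row=yel[r];L=max(x for x in range(260,316) if row[x]);Rr=min(x for x in range(318,380) if row[x]);print(r,L+.5,Rr-.5,(L+Rr)/2)
red=cv2.inRange(h,(0,150,60),(8,255,255))[240:330,280:360];ys,xs=np.nonzero(red)
for r in sorted(set(ys))[3::5]: q=xs[ys==r]+280;print("red",r+240,q.min(),q.max(),(q.min()+q.max())/2)
w=lambda p:T[:3,3]+T[:3,:3]@np.array(p)
t=np.linspace(0,6.28,60)
P=np.array([proj(c,w([.013*np.cos(k),.013*np.sin(k),.2547])) for k in t]);print("bot pred",P.min(0),P.max(0))
for rad in(.0195,.021):
    F=frame([1,0,0],U);P=np.array([proj(c,M+rad*(F[:,0]*np.cos(k)+F[:,1]*np.sin(k))) for k in t]);print("lip pred",P.min(0),P.max(0))
P=np.array([proj(c,M-.052*U+.062*(F[:,0]*np.cos(k)+F[:,1]*np.sin(k))) for k in t]);print("body pred",P.min(0),P.max(0))
ys,xs=np.nonzero(yel[130:285,240:400]);print("body seen",xs.min()+240,ys.min()+130,xs.max()+240)
g=im.max(2);lip=(~yel)&(g<70)
for x in(312,321,330): print("lip top",x,[y for y in range(190,225) if lip[y,x]][:1],"inner top",[y for y in range(200,235) if g[y,x]>90 and y>208][:1])
for y in(222,226,230,234): q=[x for x in range(285,360) if lip[y,x]];print("lip row",y,q[0],q[-1],(q[0]+q[-1])/2)
```

```text
247 291.5 340.5 316.0
251 296.5 336.5 316.5
255 297.5 334.5 316.0
259 296.5 334.5 315.5
263 296.5 335.5 316.0
267 295.5 336.5 316.0
271 295.5 337.5 316.5Traceback (most recent call last):
  File "<stdin>", line 6, in <module>
ValueError: max() iterable argument is empty
```

Run:
```python
from h import *
np.set_printoptions(precision=2,suppress=True)
c=wrist();T=cur();im=c["color"];h=cv2.cvtColor(im,cv2.COLOR_BGR2HSV)
yel=(h[...,0]>15)&(h[...,0]<36)&(h[...,1]>110)&(h[...,2]>60)
red=cv2.inRange(h,(0,150,60),(8,255,255))[240:330,280:360];ys,xs=np.nonzero(red)
for r in sorted(set(ys))[3::5]: q=xs[ys==r]+280;print("red",r+240,q.min(),q.max(),(q.min()+q.max())/2)
w=lambda p:T[:3,3]+T[:3,:3]@np.array(p)
t=np.linspace(0,6.28,60)
P=np.array([proj(c,w([.013*np.cos(k),.013*np.sin(k),.2547])) for k in t]);print("bot pred",P.min(0),P.max(0))
F=frame([1,0,0],U)
for rad in(.0195,.021):
    P=np.array([proj(c,M+rad*(F[:,0]*np.cos(k)+F[:,1]*np.sin(k))) for k in t]);print("lip pred",P.min(0),P.max(0))
P=np.array([proj(c,M-.052*U+.062*(F[:,0]*np.cos(k)+F[:,1]*np.sin(k))) for k in t]);print("body pred",P.min(0),P.max(0))
ys,xs=np.nonzero(yel[148:275,240:400]);print("body seen",xs.min()+240,ys.min()+148,xs.max()+240)
g=im.max(2);lip=(~yel)&(g<70)
for x in(312,321,330): print("lip top",x,[y for y in range(190,225) if lip[y,x]][:1],"inner top",[y for y in range(209,235) if g[y,x]>90][:1])
for y in(218,222,226,230,234,238,242): q=[x for x in range(294,352) if lip[y,x]];print("lip row",y,q[0],q[-1],(q[0]+q[-1])/2)
for dx,dy in((5,0),(0,5)): print("5mm",proj(c,w([dx/1000,dy/1000,.2947]))-proj(c,w([0,0,.2947])))
```

```text
red 270 305 330 317.5
red 275 298 336 317.0
red 280 295 340 317.5
red 285 292 341 316.5
red 290 293 342 317.5
red 295 293 344 318.5
red 300 292 345 318.5
red 305 292 347 319.5
red 310 291 348 319.5
bot pred [301.6  230.82] [338.69 266.23]
lip pred [296.57 210.28] [344.4 256.5]
lip pred [294.73 208.43] [346.25 258.21]
body pred [256.04 153.64] [384.79 279.7 ]
body seen 256 149 384
lip top 312 [209] inner top [219]
lip top 321 [207] inner top [216]
lip top 330 [209] inner top [219]
lip row 218 303 339 321.0
lip row 222 304 341 322.5
lip row 226 301 343 322.0
lip row 230 294 344 319.0
lip row 234 294 345 319.5
lip row 238 294 344 319.0
lip row 242 294 343 318.5
5mm [ 0.01 -5.96]
5mm [6.14 0.01]
```

Emit:
{"name": "send_rows", "arguments": {"series": [[0.06,-0.086,0,-0.2,0,0,1],[0,0,0.25,0,0,0,1],[0,0,0.25,0,0,0,1],[0,0,0.1,0,0,0,1],[0,0,0,0,0,0,1],[0,0,0,0,0,0,1]]}}

```text
t: 8.15
tcp_pos: [0.4736, -0.4856, 0.4289]
orientation: [0.944, 0.164, -0.106, -0.267]
wrist_force: [-0.5, -0.6, -1.3]
grip_width: 0.0245
grip_force: 58.9
```

Run:
```python
from h import *
np.set_printoptions(precision=2,suppress=True)
c=wrist();T=cur();im=c["color"];w=lambda p:T[:3,3]+T[:3,:3]@np.array(p)
t=np.linspace(0,6.28,60)
P=np.array([proj(c,w([.013*np.cos(k),.013*np.sin(k),.2547])) for k in t]);print("bot pred",P.min(0),P.max(0))
F=frame([1,0,0],U)
P=np.array([proj(c,M+.0195*(F[:,0]*np.cos(k)+F[:,1]*np.sin(k))) for k in t]);print("lip pred",P.min(0),P.max(0))
sc=read_camera("side")
x=cv2.resize(im[180:300,270:370],(500,600),interpolation=cv2.INTER_CUBIC);y=cv2.resize(sc["color"][60:260,330:430],(300,600))
cv2.imwrite("pics/w5.png",np.hstack([x,y]))
```

```text
bot pred [301.85 231.24] [338.95 266.63]
lip pred [288.29 222.19] [341.42 272.92]
```

View pics/w5.png

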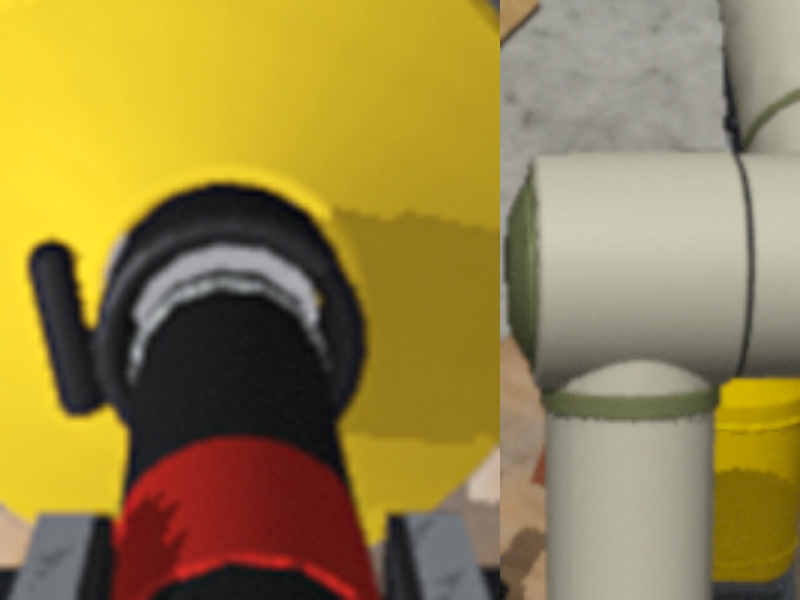

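Relative to the lip, the battery end is centred: columns 316.1 vs 316.7, and both the row gap and the side gaps are about 2 mm. I check the brass position for tilt before inserting.

Run:
```python
from h import *
np.set_printoptions(precision=2,suppress=True)
c=wrist();T=cur();w=lambda p:T[:3,3]+T[:3,:3]@np.array(p)
bl,m=blobs(c["color"],(22,90,90),(42,255,255),(300,310,345,400),40);print(bl)
for p in([0,0,.1347],[0,0,.1327],[.002,0,.1347],[0,.002,.1347]):print(proj(c,w(p)))
T1=cur();print((T1[:3,3]+T1[:3,2]*.2547-M)@U, T1[:3,2]@-U)
```

```text
[(np.int32(740), array([320.55, 350.06])), (np.int32(936), array([324.99, 384.76]))]
[320.75 349.99]
[320.76 353.34]
[320.76 345.1 ]
[326.34 350.  ]
0.01105892513992019 0.9996192872028614
```

Emit:
{"name": "send_rows", "arguments": {"series": [[-0.071,0,0,0,0.1,0,1],[0,0,0.08,0,0,0,1],[0,0,0.08,0,0,0,1],[0,0,0.08,0,0,0,1],[0,0,0.08,0,0,0,1],[0,0,0.08,0,0,0,1],[0,0,0,0,0,0,1]]}}

```text
t: 9.0
tcp_pos: [0.4646, -0.4773, 0.4117]
orientation: [0.944, 0.162, -0.1, -0.268]
wrist_force: [0.2, 0.0, -2.1]
grip_width: 0.0245
grip_force: 58.9
```

Emit:
{"name": "send_rows", "arguments": {"series": [[0,0,0.06,0,0,0,1],[0,0,0.06,0,0,0,1],[0,0,0.06,0,0,0,1],[0,0,0.06,0,0,0,1],[0,0,0.06,0,0,0,1],[0,0,0,0,0,0,1]]}}

```text
t: 9.6
tcp_pos: [0.4605, -0.4703, 0.3993]
orientation: [0.944, 0.162, -0.1, -0.268]
wrist_force: [-0.5, 0.0, -2.4]
grip_width: 0.0244
grip_force: 59.0
```

Inside the bore with no side force. Now the flap, gently.

Emit:
{"name": "send_rows", "arguments": {"series": [[0,0,0.06,0,0,0,1],[0,0,0.06,0,0,0,1],[0,0,0.06,0,0,0,1],[0,0,0.06,0,0,0,1],[0,0,0.06,0,0,0,1],[0,0,0,0,0,0,1]]}}

```text
t: 10.2
tcp_pos: [0.4563, -0.4632, 0.3866]
orientation: [0.944, 0.162, -0.1, -0.268]
wrist_force: [-0.6, -2.0, -0.7]
grip_width: 0.0243
grip_force: 58.8
```

Emit:
{"name": "send_rows", "arguments": {"series": [[0,0,0.06,0,0,0,1],[0,0,0.06,0,0,0,1],[0,0,0.06,0,0,0,1],[0,0,0.06,0,0,0,1],[0,0,0.06,0,0,0,1],[0,0,0,0,0,0,1]]}}

```text
t: 10.8
tcp_pos: [0.4522, -0.456, 0.374]
orientation: [0.944, 0.162, -0.1, -0.269]
wrist_force: [-2.8, -1.1, -1.7]
grip_width: 0.0247
grip_force: 58.8
```

Run:
```python
from h import *
T=cur();print(read_state()["wrist_force"],"depth",-(T[:3,3]+T[:3,2]*.2547-M)@U,"tips above",(T[:3,3]+T[:3,2]*.173-M)@U)
```

```text
[-2.80713616 -1.05559503 -1.74596154] depth 0.05477138074505919 tips above 0.02689389366925757
```

Emit:
{"name": "send_rows", "arguments": {"series": [[0,0,0.06,0,0,0,1],[0,0,0.06,0,0,0,1],[0,0,0.06,0,0,0,1],[0,0,0.06,0,0,0,1],[0,0,0.06,0,0,0,1],[0,0,0.05,0,0,0,1],[0,0,0,0,0,0,1]]}}

```text
t: 11.5
tcp_pos: [0.4472, -0.4477, 0.3594]
orientation: [0.944, 0.162, -0.1, -0.269]
wrist_force: [-6.0, 0.4, -1.6]
grip_width: 0.0244
grip_force: 58.9
```

Run:
```python
from h import *
T=cur();print(read_state()["wrist_force"],"depth",-(T[:3,3]+T[:3,2]*.2547-M)@U,"tips above",(T[:3,3]+T[:3,2]*.173-M)@U)
```

```text
[-6.04995964  0.39961233 -1.63019665] depth 0.07226288888455812 tips above 0.009403010777880767
```

Emit:
{"name": "send_rows", "arguments": {"series": [[0,0,0,0,0,0,-1],[0,0,0,0,0,0,-1],[0,0,0,0,0,0,-1],[0,0,0,0,0,0,-1],[0,0,0,0,0,0,-1],[0,0,0,0,0,0,-1],[0,0,0,0,0,0,-1],[0,0,0,0,0,0,-1],[0,0,-0.3,0,0,0,-1],[0,0,-0.6,0,0,0,-1],[0,0,-0.8,0,0,0,-1],[0,0,-0.8,0,0,0,-1],[0,0,0,0,0,0,-1],[0,0,0,0,0,0,-1]]}}

```text
t: 12.9
tcp_pos: [0.481, -0.5057, 0.4598]
orientation: [0.944, 0.162, -0.1, -0.268]
wrist_force: [-0.1, 0.4, -1.7]
grip_width: 0.0852
grip_force: 0.0
```

Run:
```python
from h import *
c=wrist();p=proj(c,M);print(p,c["color"][205:260:6,int(p[0])].tolist())
g=c["color"];x0,y0=int(p[0])-60,int(p[1])-60
cv2.imwrite("pics/w6.png",cv2.resize(g[y0:y0+120,x0:x0+120],(480,480)))
rows(cur(),tgt(np.array([.5465,-.180,.126])+.06*CA,RC),14)
```

```text
[314.21091418 235.21707679] [[40, 197, 227], [23, 23, 24], [41, 39, 39], [164, 160, 160], [166, 162, 161], [162, 158, 157], [150, 149, 150], [19, 18, 18], [35, 33, 35], [34, 132, 159]]
14 rows of [0.248, -0.051, 0.307, 0.047, 0.063, -0.001] mm 19.898964704579672
```

View pics/w6.png

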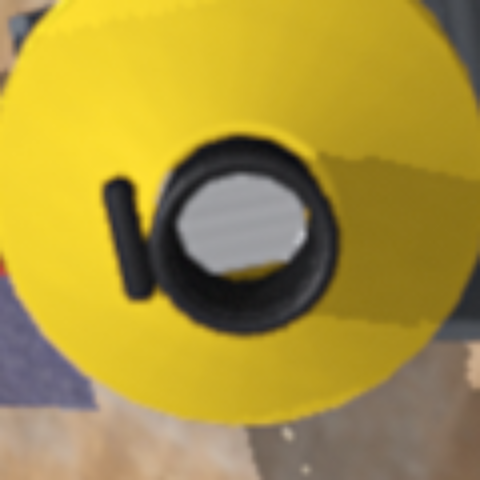

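The mouth now shows only the shut grey flap, so the first battery is inside. On to the middle red one.

Emit:
{"name": "send_rows", "arguments": {"series": [[0.248,-0.051,0.307,0.047,0.063,0,-1],[0.248,-0.051,0.307,0.047,0.063,0,-1],[0.248,-0.051,0.307,0.047,0.063,0,-1],[0.248,-0.051,0.307,0.047,0.063,0,-1],[0.248,-0.051,0.307,0.047,0.063,0,-1],[0.248,-0.051,0.307,0.047,0.063,0,-1],[0.248,-0.051,0.307,0.047,0.063,0,-1],[0.248,-0.051,0.307,0.047,0.063,0,-1],[0.248,-0.051,0.307,0.047,0.063,0,-1],[0.248,-0.051,0.307,0.047,0.063,0,-1],[0.248,-0.051,0.307,0.047,0.063,0,-1],[0.248,-0.051,0.307,0.047,0.063,0,-1],[0.248,-0.051,0.307,0.047,0.063,0,-1],[0.248,-0.051,0.307,0.047,0.063,0,-1],[0,0,0,0,0,0,-1],[0,0,0,0,0,0,-1]]}}

```text
t: 14.55
tcp_pos: [0.586, -0.3067, 0.2963]
orientation: [0.935, 0.141, -0.049, -0.321]
wrist_force: [0.4, -0.5, -0.0]
grip_width: 0.0853
grip_force: 0.0
```

Run:
```python
from h import *
np.set_printoptions(precision=3,suppress=True)
c=wrist();T=cur();print(blobs(c["color"],(22,90,90),(42,255,255),(295,240,350,360),40)[0],proj(c,[.5465,-.18,.126]),proj(c,[.502,-.193,.126]))
print(blobs(c["color"],(0,150,80),(17,255,255),(290,200,350,330),40)[0])
o,d=ray(c,proj(c,[.5465,-.18,.126]))
rows(T,tgt(np.array([.5465,-.18,.126])-.020*CA,RC),6)
for p in([.002,0,.2147],[0,.002,.2147],[0,0,.2147]):print(proj(c,T[:3,3]+T[:3,:3]@p))
```

```text
[(np.int32(277), array([320.888, 268.556])), (np.int32(233), array([320.67 , 336.528])), (np.int32(75), array([299.147, 344.413])), (np.int32(50), array([300.78, 357.28]))] [319.859 269.56 ] [318.96 338.37]
[(np.int32(432), array([312.567, 236.47 ]))]
6 rows of [-0.0, -0.0, 0.273, 0.004, -0.001, -0.003] mm 13.637452114825628
[320.884 267.278]
[324.3   270.498]
[320.877 270.491]
```

Emit:
{"name": "send_rows", "arguments": {"series": [[0.005,0.003,0.273,0,0,0,-1],[0.005,0.003,0.273,0,0,0,-1],[0,0,0.273,0,0,0,-1],[0,0,0.273,0,0,0,-1],[0,0,0.273,0,0,0,-1],[0,0,0.273,0,0,0,-1],[0,0,0,0,0,0,-1],[0,0,0,0,0,0,1],[0,0,0,0,0,0,1],[0,0,0,0,0,0,1],[0,0,0,0,0,0,1],[0,0,0,0,0,0,1],[0,0,0,0,0,0,1],[0,0,0,0,0,0,1],[0,0,0,0,0,0,1]]}}

```text
t: 16.1
tcp_pos: [0.5717, -0.2586, 0.2329]
orientation: [0.935, 0.141, -0.048, -0.322]
wrist_force: [-1.7, 4.1, 10.5]
grip_width: 0.0246
grip_force: 58.1
```

Emit:
{"name": "send_rows", "arguments": {"series": [[0,0,-0.2,0,0,0,1],[0,0,-0.3,0,0,0,1],[0,0,-0.4,0,0,0,1],[0,0,-0.4,0,0,0,1],[0,0,-0.4,0,0,0,1],[0,0,-0.4,0,0,0,1],[0,0,-0.3,0,0,0,1],[0,0,0,0,0,0,1],[0,0,0,0,0,0,1]]}}

```text
t: 17.0
tcp_pos: [0.5933, -0.3292, 0.3255]
orientation: [0.935, 0.14, -0.049, -0.321]
wrist_force: [0.6, 0.2, -2.4]
grip_width: 0.0246
grip_force: 58.1
```

Run:
```python
from h import *
rows(cur(),tgt(M+.14*U,RM),10)
```

```text
10 rows of [-0.34, 0.068, -0.34, -0.046, -0.098, 0.001] mm 24.297151762424853
```

Emit:
{"name": "send_rows", "arguments": {"series": [[-0.34,0.068,-0.34,-0.046,-0.098,0,1],[-0.34,0.068,-0.34,-0.046,-0.098,0,1],[-0.34,0.068,-0.34,-0.046,-0.098,0,1],[-0.34,0.068,-0.34,-0.046,-0.098,0,1],[-0.34,0.068,-0.34,-0.046,-0.098,0,1],[-0.34,0.068,-0.34,-0.046,-0.098,0,1],[-0.34,0.068,-0.34,-0.046,-0.098,0,1],[-0.34,0.068,-0.34,-0.046,-0.098,0,1],[-0.34,0.068,-0.34,-0.046,-0.098,0,1],[-0.34,0.068,-0.34,-0.046,-0.098,0,1],[0,0,0,0,0,0,1],[0,0,0,0,0,0,1]]}}

```text
t: 18.2
tcp_pos: [0.4811, -0.5038, 0.4504]
orientation: [0.94, 0.164, -0.108, -0.281]
wrist_force: [-0.0, 0.9, -2.5]
grip_width: 0.0247
grip_force: 58.9
```

Run:
```python
from h import *
np.set_printoptions(precision=2,suppress=True)
c=wrist();T=cur();im=c["color"];h=cv2.cvtColor(im,cv2.COLOR_BGR2HSV)
rows(T,tgt(M+.14*U,RM),1)
w=lambda p:T[:3,3]+T[:3,:3]@np.array(p)
yel=(h[...,0]>15)&(h[...,0]<36)&(h[...,1]>110)&(h[...,2]>60)
for r in range(253,268,3):
    row=yel[r];L=max(x for x in range(260,316) if row[x]);Q=min(x for x in range(318,380) if row[x]);print(r,(L+Q)/2)
red=cv2.inRange(h,(0,150,60),(8,255,255))[240:330,280:360];ys,xs=np.nonzero(red)
for r in sorted(set(ys))[8::6]: q=xs[ys==r]+280;print("red",r+240,(q.min()+q.max())/2)
print(blobs(im,(22,90,90),(42,255,255),(300,310,345,400),40)[0],proj(c,w([0,0,.1347])))
g=im.max(2);print("col316 rows 226..248",g[226:249,316])
old=cv2.imread("pics/w4.png");print("pred bot",proj(c,w([0,0,.2547])),"mouth",proj(c,M))
```

```text
1 rows of [-0.019, -0.001, -0.01, -0.005, -0.0, 0.021] mm 1.0630699003224022
253 316.5
256 316.0
259 316.0
262 316.0
265 316.0
red 273 316.5
red 279 317.0
red 285 317.0
red 291 318.0
red 297 318.5
red 303 318.5
red 309 348.0
[(np.int32(723), array([320.68, 347.69])), (np.int32(762), array([325.95, 382.72]))] [319.96 348.98]
col316 rows 226..248 [167 170 174 175 174 172 154  94 111 133 102  46  21  27  28  26  27  26
  26  25  27  26  27]
pred bot [319.84 248.63] mouth [320.02 235.25]
```

The second battery sits in the grip just like the first (end at column 316, brass within 1.5 px), so I use the same correction and check once at 11 mm above the mouth.

Emit:
{"name": "send_rows", "arguments": {"series": [[0.024,-0.086,0,-0.2,0,0.02,1],[-0.071,0,0,0,0.1,0,1],[0,0,0.23,0,0,0,1],[0,0,0.25,0,0,0,1],[0,0,0.1,0,0,0,1],[0,0,0,0,0,0,1],[0,0,0,0,0,0,1]]}}

```text
t: 18.95
tcp_pos: [0.4697, -0.4876, 0.4304]
orientation: [0.945, 0.162, -0.099, -0.268]
wrist_force: [-0.6, 0.0, -2.0]
grip_width: 0.0249
grip_force: 58.9
```

Run:
```python
from h import *
c=wrist();T=cur();print(-(T[:3,3]+T[:3,2]*.2547-M)@U,T[:3,3])
cv2.imwrite("pics/w7.png",cv2.resize(c["color"][180:300,270:370],(500,600),interpolation=cv2.INTER_CUBIC))
```

```text
-0.012216178455814566 [ 0.46969562 -0.48771373  0.43041225]
```

View pics/w7.png

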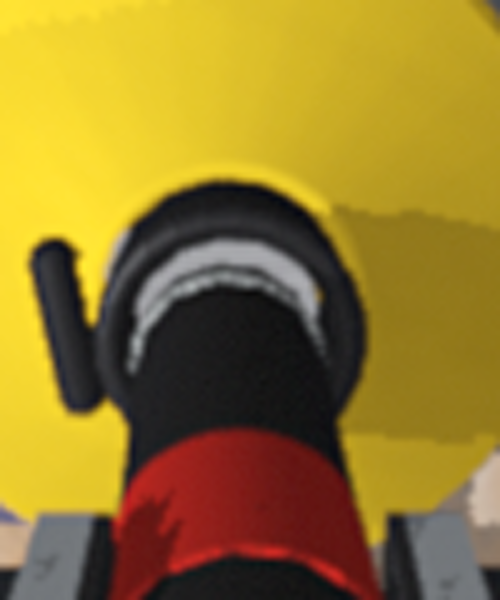

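This matches the first: lip 102–365, battery 131–328, end edge at about 272 in the crop, which is about 0.8 mm further along +x. I insert with a tiny correction.

Emit:
{"name": "send_rows", "arguments": {"series": [[-0.012,0,0,0,0,0,1],[0,0,0.08,0,0,0,1],[0,0,0.08,0,0,0,1],[0,0,0.08,0,0,0,1],[0,0,0.08,0,0,0,1],[0,0,0.08,0,0,0,1],[0,0,0,0,0,0,1]]}}

```text
t: 19.7
tcp_pos: [0.4635, -0.4782, 0.4129]
orientation: [0.944, 0.162, -0.1, -0.268]
wrist_force: [-0.6, 0.2, -2.3]
grip_width: 0.0243
grip_force: 58.9
```

Emit:
{"name": "send_rows", "arguments": {"series": [[0,0,0.06,0,0,0,1],[0,0,0.06,0,0,0,1],[0,0,0.06,0,0,0,1],[0,0,0.06,0,0,0,1],[0,0,0.06,0,0,0,1],[0,0,0,0,0,0,1]]}}

```text
t: 20.3
tcp_pos: [0.4594, -0.4711, 0.4004]
orientation: [0.944, 0.162, -0.099, -0.268]
wrist_force: [0.3, -0.3, -2.6]
grip_width: 0.0246
grip_force: 58.9
```

Emit:
{"name": "send_rows", "arguments": {"series": [[0,0,0.06,0,0,0,1],[0,0,0.06,0,0,0,1],[0,0,0.06,0,0,0,1],[0,0,0.06,0,0,0,1],[0,0,0.06,0,0,0,1],[0,0,0,0,0,0,1]]}}

```text
t: 20.9
tcp_pos: [0.4553, -0.4641, 0.3877]
orientation: [0.945, 0.162, -0.099, -0.268]
wrist_force: [1.8, -2.3, -1.5]
grip_width: 0.0242
grip_force: 58.6
```

Emit:
{"name": "send_rows", "arguments": {"series": [[0,0,0.06,0,0,0,1],[0,0,0.06,0,0,0,1],[0,0,0.06,0,0,0,1],[0,0,0.06,0,0,0,1],[0,0,0.06,0,0,0,1],[0,0,0,0,0,0,1]]}}

```text
t: 21.5
tcp_pos: [0.4512, -0.4569, 0.3752]
orientation: [0.944, 0.162, -0.1, -0.268]
wrist_force: [1.0, -0.4, -2.2]
grip_width: 0.0244
grip_force: 58.5
```

Run:
```python
from h import *
T=cur();print(read_state()["wrist_force"],"depth",-(T[:3,3]+T[:3,2]*.2547-M)@U)
```

```text
[ 0.9858608  -0.42066046 -2.16347006] depth 0.05370798008796848
```

Emit:
{"name": "send_rows", "arguments": {"series": [[0,0,0.06,0,0,0,1],[0,0,0.06,0,0,0,1],[0,0,0.06,0,0,0,1],[0,0,0.06,0,0,0,1],[0,0,0.06,0,0,0,1],[0,0,0.06,0,0,0,1],[0,0,0,0,0,0,1]]}}

```text
t: 22.2
tcp_pos: [0.4462, -0.4483, 0.3602]
orientation: [0.944, 0.162, -0.1, -0.268]
wrist_force: [-0.4, -0.5, -2.1]
grip_width: 0.0245
grip_force: 58.7
```

Emit:
{"name": "send_rows", "arguments": {"series": [[0,0,0,0,0,0,-1],[0,0,0,0,0,0,-1],[0,0,0,0,0,0,-1],[0,0,0,0,0,0,-1],[0,0,0,0,0,0,-1],[0,0,0,0,0,0,-1],[0,0,0,0,0,0,-1],[0,0,0,0,0,0,-1],[0,0,-0.3,0,0,0,-1],[0,0,-0.6,0,0,0,-1],[0,0,-0.8,0,0,0,-1],[0,0,-0.8,0,0,0,-1],[0,0,0,0,0,0,-1],[0,0,0,0,0,0,-1],[0,0,0,0,0,0,-1],[0,0,0,0,0,0,-1],[0,0,0,0,0,0,-1],[0,0,0,0,0,0,-1]]}}

```text
t: 24.0
tcp_pos: [0.4796, -0.5059, 0.4614]
orientation: [0.944, 0.162, -0.099, -0.268]
wrist_force: [0.2, -0.2, -0.1]
grip_width: 0.0851
grip_force: 0.0
```

Run:
```python
from h import *
c=wrist();p=proj(c,M);T=cur();print(p,T[:3,3])
old=cv2.imread("pics/w6.png");x0,y0=int(p[0])-60,int(p[1])-60
new=cv2.resize(c["color"][y0:y0+120,x0:x0+120],(480,480));cv2.imwrite("pics/w8.png",new)
print("diff with shut view, bore region",np.abs(new[160:300,160:320].astype(int)-old[160:300,160:320]).mean())
print(c["color"][205:260:6,int(p[0])].max(1))
a=read_camera("scene");print("green",blobs(a["color"],(55,120,50),(100,255,255),(280,260,350,330))[0],"red",blobs(a["color"],(0,150,80),(17,255,255),(190,200,350,330))[0])
```

```text
[315.44306248 233.21123736] [ 0.47962254 -0.50590363  0.46148068]
diff with shut view, bore region 2.822782738095238
[227  37 164 160 160 160 112  19  43 208]
green [(np.int32(74), array([304.09459459, 279.60810811]))] red [(np.int32(123), array([289.08943089, 207.26829268])), (np.int32(745), array([236.67785235, 304.34765101]))]
```

```bash
python3 -c "
from rig import *
print(job_done())"
```

```text
the job is handed in; nothing more can be done
None
```

I posted both red batteries through the canister neck one at a time, and the flap looked shut after each; the green battery is still in its charger pocket, and the job was handed in at about 24 s with no verdict returned.

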